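# Set the point dial of the large pencil sharpener by its clicks

### The job

Two electric pencil sharpeners stand on the shop's shelf. On the larger one, turn the dial on top clockwise to its fourth click (counting from the long mark at the stop, which is zero: the pointer then stands at the fourth short mark), and let go. Do not turn the dial of the smaller sharpener.

Things in the scene. Friction and masses are not known exactly. Their poses are not given: they have to be found in the camera images.
- dial (a joint): Larger sharpener's dial, rad: 0 at its stop (pointer at the long white mark), growing clockwise seen from above to a second stop at 3.054. Clicks every 0.436 rad (25 deg): click n, pointer at the n-th short mark, is at 0.436 n (n = 1 to 7); the fourth is 1.745. It starts at the first or second click (rarely between), settles into the nearest click when let go, and takes under 0.12 N m to turn.
- dial_grip (a point): Grip point on that dial's vertical axis, 156 mm above the shelf. Upright bar 46 mm long, 14 wide, its top 14 mm above this point, on a 48 mm disc 22 mm below it. Turns with the dial: z up, x along the bar to its pointer end (white line), y across it. Grey housing fixed to the shelf, 210 x 140 mm, 125 high; its flat top is 28 to 31 mm below this point and reaches 70 mm or more all round.
- small_dial (a joint): Dial of the smaller sharpener (same grey plastic, 140 x 100 mm, 85 mm high, fixed), a bystander that is not to be turned. Angle in rad, clicks and marks as on the larger one; it may start at any click from the first to the sixth.
- small_dial_tip (a point): Pointer end of the smaller sharpener's grip bar (36 mm long, 14 mm wide, on a 38 mm disc): 18 mm from that dial's vertical axis, 116 mm above the shelf; x points outwards from the axis along the pointer, z up.

How it is judged (in metres and radians):
At the end, for the whole second after the job is handed in: The larger sharpener's dial rests at its fourth click (1.745 rad, within 10 degrees), and the smaller sharpener's dial is where it was (its pointer end within 7 mm) (value of joint dial between 1.57 and 1.92 rad and velocity of joint dial between -0.1 and 0.1 rad/s and distance of small_dial_tip from where it was at the start of the episode below 0.007 m); the robot touches nothing.
It fails at once if the smaller sharpener's dial is turned a click or more (distance of small_dial_tip from where it was at the start of the episode above 0.007 m).
It also fails if it takes over 35 s, if anything falls off the work surface, if the arm or the gripper's body presses on something with over 40 N, if the wrist force passes 120 N, or if a joint passes its speed limit or range.

### The arm

A 6-joint arm with a two-finger parallel gripper is mounted at the origin on the work surface. World frame = base frame: x ahead of the robot, y to its left, z up, the work surface at z = 0. Lengths are in mm, angles in rad, forces in N, time in s.
With the tool pointing down it reaches from about 275 to 1000 mm from the base axis. Payload 8.4 kg.
Tool frame: the origin (TCP) lies on the mounting face of the last link; the fingertips stand 173 mm ahead of it and the grasp point (between the pads) lies 155 mm ahead of it; z points along the fingers, y is the line along which they close (so a half turn about z gives the same grasp; the last joint's range is limited). The gripper opens to 85 mm and grips with 20 to 120 N. Pads are 22 mm wide; open, the fingers measure 114 mm over their backs; the gripper's body (76 mm by 85 mm) begins 54 mm behind the grasp point. The pads swing forward as they close: fully open they stand 13 mm farther back than shut.
Start: joints at [1.21, 0.353, 1.633, -0, 1.155, -0.002], TCP at [219.468, 585.203, 404.681] pointing down, gripper open.
Joint ranges: [-2.63, 2.63], [-0.92, 2.1], [0.06, 2.66], [-1.3, 4.44], [0, 2.69], [-3.02, 3.02]. Speed limits (rad/s): [2.22, 2.22, 2.79, 3.14, 3.14, 3.14].

### API

Orientations are given as [roll, pitch, yaw] about the fixed x, y, z axes, in that order (R = Rz(yaw) Ry(pitch) Rx(roll)).
In Python, from rig import r gives the robot as it stands.
- The arm moves only by the tool apply_moves, never from a script. Its argument "deltas" is a list of rows, each an object with "claw": the gripper command: -1 is fully open, 1 is shut, values between are in proportion; "delta_pos": the shift along the tool's x, y, z in cm, a list of three; "yaw": the turn about the tool's z in rad. In form: [{"claw": claw, "delta_pos": [tx, ty, tz], "yaw": yaw}, ...]. A call has 1 to 8 rows; each row shifts and turns the commanded pose from where the row before left it, along the tool's axes as they then stand; what a row does not reach is not made up. A row lasts 1/8 s, in which the tool goes at most 62.5 mm and 10.7 degrees, less where a joint would pass 70% of its speed; a pose out of reach is approached as far as the arm can. A call with a gripper value outside its range is refused whole. The fingers move at their own pace and stop on an object; "grip_force" is the grip in N (left out, the last holds). Time passes only in rows, so rows that do not move let the fingers close. It gives the time, the measured TCP pose, the force, the opening and the grip force at its end, in the units of the state.
- r.sense(): the state, without advancing time (a new reading comes with each control period).
- r.grab_frame(name): name is "side" or "top"; returns a dict with "img" (420x560x3 uint8, blue, green, red), "z_map" (420x560 float32, mm along the optical axis (not along the pixel's ray), 0 where there is no reading), "fx", "fy", "cx", "cy" (pixels), "dist" ([k1, k2, p1, p2, k3] as OpenCV has them; the pictures are not rectified), "eye" and "rotation" of the camera in the world. Camera axes: x right, y up, looking along -z (the intrinsics and any distortion apply to the point x, -y, -z); pixel columns grow to the right and rows downward; lengths in mm; the calibration is good to about 2 mm. A picture is of the moment at which its call begins.
- r.sign_off(): hands the job in; it is judged then, once.
The state is a dict: "clock": time; "qpos": joint angles; "qvel": joint speeds; "joint_efforts": joint torques, N m; "eef_pos": TCP position; "tcp_rot": TCP orientation; "contact_force": force on the tool from outside, world axes, zero at the start; "wrist_torque": the same for the moment, N m; "opening": opening from 0.0 (shut) to 1.0 (fully open); "grasp_force": force on a finger pad.
Only numpy, scipy, OpenCV 4.12 (cv2) and the standard library are available. Lean on these libraries where they do the work, as an engineer would, in place of code of your own. Each camera call takes 0.05 s, during which the arm holds its last target. There are 200 camera calls.

## Working session

There is one attempt and no reset: what is moved stays moved. The work goes in short steps, Python scripts to look and compute and a tool call to move; the robot and the scene stay as the last step left them, time stands still between calls to the robot, and variables do not carry over. Pictures are saved under pics/ and viewed, at most 10 in all, crops included, and the job is handed in when it is done.

Besides the shell and the picture viewer there is one more tool, called after ">>>" as a command line: name --argument value ..., lists and objects as JSON in quotes. apply_moves: Moves the arm, as the interface text tells. Its arguments: {"type":"object","properties":{"deltas":{"type":"array"},"grip_force":{"type":"number"}},"required":["deltas"]}

```bash
mkdir -p pics; cat > h.py <<'E'
import numpy as np, cv2
def px2w(f,u,v,zplane=None):
    K=np.array([[f["fx"],0,f["cx"]],[0,f["fy"],f["cy"]],[0,0,1]])
    x,y=cv2.undistortPoints(np.array([[[u,v]]],float),K,np.array(f["dist"],float))[0,0]
    d=np.array([x,-y,-1.]); R=np.array(f["rotation"]); e=np.array(f["eye"])
    w=R@d
    s=float(f["z_map"][int(round(v)),int(round(u))]) if zplane is None else (zplane-e[2])/w[2]
    return e+s*w
E
python3 - <<'E'
from rig import r
import cv2,pickle
s=r.sense();print(s["eef_pos"],s["tcp_rot"],s["opening"],s["clock"])
for n in("top","side"):
    f=r.grab_frame(n);cv2.imwrite(f"pics/{n}0.png",f["img"]);pickle.dump(f,open(f"{n}0.pkl","wb"));print(n,f["eye"],f["rotation"],f["dist"],f["fx"])
E
```

```text
[219.37671419 584.98473749 403.91365453] [-3.14014265e+00 -2.21340914e-05  2.78282779e+00] 0.9985327554742747 0.0
top [ 462.78689235   20.23135636 1131.57496565] [ 0.1088131   0.00520566 -1.57673644] [-0.06139638  0.          0.          0.          0.        ] 470.0099520741515
side [ 483.04537317 -710.10125025  672.90567955] [ 0.97425927  0.02179628 -0.12900302] [-0.10451584  0.          0.          0.          0.        ] 526.9118261984113
```

View pics/top0.png

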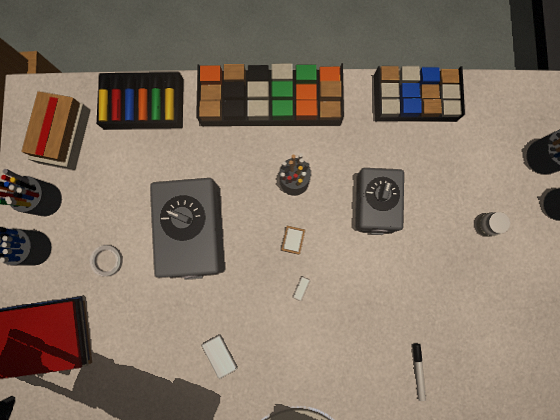

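View pics/side0.png

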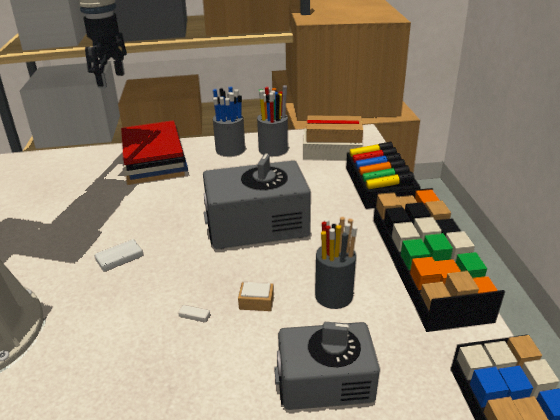

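The top view shows the larger sharpener's dial at about (182,217) and the smaller one's at about (383,193). I'll enlarge the large dial.

```bash
sed -i 's/R=np.array(f\["rotation"\])/R=Rot.from_euler("xyz",f["rotation"]).as_matrix()/; 1a from scipy.spatial.transform import Rotation as Rot' h.py
python3 - <<'E'
import pickle,cv2
f=pickle.load(open("top0.pkl","rb"))
cv2.imwrite("pics/c0.png",cv2.resize(f["img"][185:245,145:225],None,fx=10,fy=10,interpolation=cv2.INTER_CUBIC))
E
```

```text
(no output)
```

View pics/c0.png

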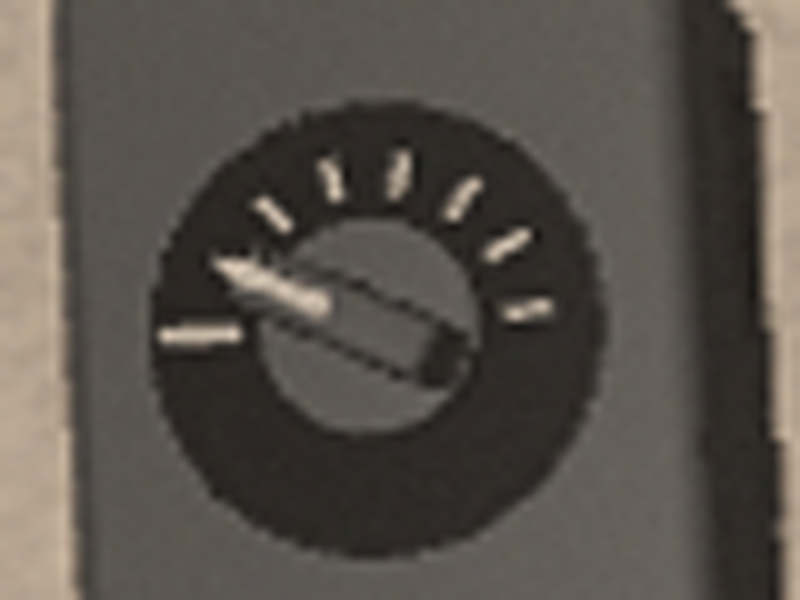

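The pointer stands at the first short mark, next to the long mark at crop (200,335). Mark 4 is at (400,175), so the dial needs three clicks, 75° clockwise. Next I'll compute the poses.

```bash
python3 - <<'E'
import pickle,numpy as np
from h import *
f=pickle.load(open("top0.pkl","rb"))
g=lambda u,v,z:px2w(f,145+(u-4.5)/10,185+(v-4.5)/10,z)
print("zmap top plate",g(600,150,None),"bar",g(385,320,None))
zp=127
pts=np.array([g(u,v,zp)[:2] for u,v in[(200,335),(272,215),(333,180),(400,175),(462,198),(507,245),(527,308)]])
from scipy.optimize import least_squares
print("marks circle",least_squares(lambda p:np.hypot(*(pts-p[:2]).T)-p[2],[*pts.mean(0),30]).x)
# dark ring extents
print("ring c",(g(152,330,zp)+g(603,330,zp))/2,(g(378,100,zp)+g(378,558,zp))/2, np.linalg.norm(g(152,330,zp)-g(603,330,zp)))
print("disc c",(g(258,325,134)+g(485,325,134))/2,(g(370,218,134)+g(370,435,134))/2)
c=((g(152,330,zp)+g(603,330,zp))/2)[:2]
c[1]=c[1]
print("mark ang",np.degrees(np.arctan2(*(pts-c).T[::-1])))
a,b=g(215,262,170),g(330,305,170); print("line ang",np.degrees(np.arctan2(*(a-b)[:2][::-1])))
a,b=g(250,315,170),g(415,385,170); print("edge",np.degrees(np.arctan2(*(a-b)[:2][::-1])))
a,b=g(300,262,170),g(465,330,170); print("edge",np.degrees(np.arctan2(*(a-b)[:2][::-1])))
print("bar mid",(g(265,285,170)+g(445,360,170))/2,g(445,360,170))
# small dial
print("small",px2w(f,383,193,100))
E
```

```text
zmap top plate [600.34161372 199.58482921 121.68964074] bar [558.58326071 234.91934057 171.02677116]
marks circle [558.71816076 248.40642072  35.85360502]
ring c [560.81637941 246.45906992 127.        ] [561.29286539 246.28274348 127.        ] 97.9376261634755
disc c [561.21776639 246.11482464 134.        ] [560.95516417 246.41344351 134.        ]
mark ang [ 91.26426189  42.86690818  17.3009172   -7.45541425 -32.20522167
 -56.81292006 -81.9919828 ]
line ang 69.37115384043895
edge 66.95506245570374
edge 67.47159881909235
bar mid [558.21700006 241.41073996 170.        ] [550.32327149 222.55342852 170.        ]
small [ 615.3639776  -192.92995619  100.        ]
```

>>> apply_moves --deltas '[{"claw": -1, "delta_pos": [-3.7, -1.6, 0], "yaw": 0}, {"claw": -1, "delta_pos": [-3.7, -1.6, 0], "yaw": 0}, {"claw": -1, "delta_pos": [-3.7, -1.6, 0], "yaw": 0}, {"claw": -1, "delta_pos": [-3.7, -1.6, 0], "yaw": 0}, {"claw": -1, "delta_pos": [-3.7, -1.6, 0], "yaw": 0}, {"claw": -1, "delta_pos": [-3.7, -1.6, 0], "yaw": 0}, {"claw": -1, "delta_pos": [-3.7, -1.6, 0], "yaw": 0}, {"claw": -1, "delta_pos": [-3.7, -1.6, 0], "yaw": 0}]'

```text
clock: 1.1
eef_pos: [452.4, 360.3, 404.4]
tcp_rot: [-3.141, -0.0, 2.783]
contact_force: [0.2, 0.3, -0.7]
opening: 1.006
grasp_force: 0.0
```

>>> apply_moves --deltas '[{"claw": -1, "delta_pos": [-3.7, -1.7, 0], "yaw": 0}, {"claw": -1, "delta_pos": [-3.7, -1.7, 0], "yaw": 0}, {"claw": -1, "delta_pos": [-3.7, -1.7, 0], "yaw": 0}, {"claw": -1, "delta_pos": [-3.18, -1.8, 0], "yaw": 0}, {"claw": -1, "delta_pos": [0, 0, 0], "yaw": 0.17}, {"claw": -1, "delta_pos": [0, 0, 0], "yaw": 0.17}, {"claw": -1, "delta_pos": [0, 0, 0], "yaw": 0.17}, {"claw": -1, "delta_pos": [0, 0, 0], "yaw": 0.17}]'

```text
clock: 2.1
eef_pos: [561.1, 246.5, 404.2]
tcp_rot: [-3.141, -0.0, 2.097]
contact_force: [0.1, -0.2, -0.3]
opening: 0.996
grasp_force: 0.0
```

>>> apply_moves --deltas '[{"claw": -1, "delta_pos": [0, 0, 0], "yaw": 0.17}, {"claw": -1, "delta_pos": [0, 0, 0], "yaw": 0.17}, {"claw": -1, "delta_pos": [0, 0, 0], "yaw": 0.17}, {"claw": -1, "delta_pos": [0, 0, 0], "yaw": 0.17}, {"claw": -1, "delta_pos": [0, 0, 0], "yaw": 0.17}, {"claw": -1, "delta_pos": [0, 0, 0], "yaw": 0.07}, {"claw": -1, "delta_pos": [0, 0, 0], "yaw": 0}, {"claw": -1, "delta_pos": [0, 0, 0], "yaw": 0}]'

```text
clock: 3.1
eef_pos: [561.1, 246.7, 404.5]
tcp_rot: [-3.141, 0.0, 1.184]
contact_force: [0.5, -0.1, 0.2]
opening: 0.999
grasp_force: 0.0
```

>>> apply_moves --deltas '[{"claw": -1, "delta_pos": [0, 0, 2], "yaw": 0}, {"claw": -1, "delta_pos": [0, 0, 2], "yaw": 0}, {"claw": -1, "delta_pos": [0, 0, 2], "yaw": 0}, {"claw": -1, "delta_pos": [0, 0, 1.6], "yaw": 0}, {"claw": -1, "delta_pos": [0, 0, 1.4], "yaw": 0}, {"claw": -1, "delta_pos": [0, 0, 0], "yaw": 0}]' --grip_force 30

```text
clock: 3.85
eef_pos: [560.9, 246.5, 313.6]
tcp_rot: [-3.14, 0.001, 1.183]
contact_force: [-0.1, 0.2, 0.5]
opening: 1.001
grasp_force: 0.0
```

>>> apply_moves --deltas '[{"claw": 1, "delta_pos": [0, 0, 0], "yaw": 0}, {"claw": 1, "delta_pos": [0, 0, 0], "yaw": 0}, {"claw": 1, "delta_pos": [0, 0, 0], "yaw": 0}, {"claw": 1, "delta_pos": [0, 0, 0], "yaw": 0}, {"claw": 1, "delta_pos": [0, 0, 0], "yaw": 0}, {"claw": 1, "delta_pos": [0, 0, 0], "yaw": 0}, {"claw": 1, "delta_pos": [0, 0, 0], "yaw": 0}, {"claw": 1, "delta_pos": [0, 0, 0], "yaw": 0}]'

```text
clock: 4.85
eef_pos: [560.7, 246.9, 315.1]
tcp_rot: [-3.14, 0.0, 1.183]
contact_force: [-4.4, 1.3, 5.7]
opening: 0.16
grasp_force: 31.8
```

>>> apply_moves --deltas '[{"claw": 1, "delta_pos": [0, 0, 0], "yaw": 0.164}, {"claw": 1, "delta_pos": [0, 0, 0], "yaw": 0.164}, {"claw": 1, "delta_pos": [0, 0, 0], "yaw": 0.164}, {"claw": 1, "delta_pos": [0, 0, 0], "yaw": 0.164}, {"claw": 1, "delta_pos": [0, 0, 0], "yaw": 0.164}, {"claw": 1, "delta_pos": [0, 0, 0], "yaw": 0.164}, {"claw": 1, "delta_pos": [0, 0, 0], "yaw": 0.164}, {"claw": 1, "delta_pos": [0, 0, 0], "yaw": 0.164}]'

```text
clock: 5.85
eef_pos: [560.3, 247.4, 315.1]
tcp_rot: [-3.141, 0.002, -0.135]
contact_force: [-6.4, 5.4, 5.8]
opening: 0.161
grasp_force: 31.9
```

>>> apply_moves --deltas '[{"claw": 1, "delta_pos": [0, 0, 0], "yaw": 0}, {"claw": 1, "delta_pos": [0, 0, 0], "yaw": 0}]'

```text
clock: 6.1
eef_pos: [560.3, 247.4, 315.1]
tcp_rot: [-3.141, 0.002, -0.13]
contact_force: [-7.2, 6.1, 7.4]
opening: 0.16
grasp_force: 31.9
```

Yaw changed by 1.313 rad. I'll let go, rise and back away so the camera can see the dial.

>>> apply_moves --deltas '[{"claw": -1, "delta_pos": [0, 0, 0], "yaw": 0}, {"claw": -1, "delta_pos": [0, 0, 0], "yaw": 0}, {"claw": -1, "delta_pos": [0, 0, 0], "yaw": 0}, {"claw": -1, "delta_pos": [0, 0, 0], "yaw": 0}, {"claw": -1, "delta_pos": [0, 0, 0], "yaw": 0}, {"claw": -1, "delta_pos": [0, 0, 0], "yaw": 0}, {"claw": -1, "delta_pos": [0, 0, -1], "yaw": 0}, {"claw": -1, "delta_pos": [0, 0, -3], "yaw": 0}]'

```text
clock: 7.1
eef_pos: [560.7, 246.5, 354.2]
tcp_rot: [3.14, 0.003, -0.129]
contact_force: [-0.2, -0.6, 0.4]
opening: 1.005
grasp_force: 0.0
```

>>> apply_moves --deltas '[{"claw": -1, "delta_pos": [0, 0, -4], "yaw": 0}, {"claw": -1, "delta_pos": [0, 0, -4], "yaw": 0}, {"claw": -1, "delta_pos": [-4, 0, 0], "yaw": 0}, {"claw": -1, "delta_pos": [-4, 0, 0], "yaw": 0}, {"claw": -1, "delta_pos": [-4, 0, 0], "yaw": 0}, {"claw": -1, "delta_pos": [-4, 0, 0], "yaw": 0}, {"claw": -1, "delta_pos": [-4, 0, 0], "yaw": 0}, {"claw": -1, "delta_pos": [0, 0, 0], "yaw": 0}]'

```text
clock: 8.1
eef_pos: [360.8, 272.4, 435.5]
tcp_rot: [-3.141, -0.0, -0.127]
contact_force: [0.1, 0.6, 0.8]
opening: 0.997
grasp_force: 0.0
```

```bash
python3 - <<'E'
from rig import r
import cv2
f=r.grab_frame("top")
cv2.imwrite("pics/c1.png",cv2.resize(f["img"][185:245,145:225],None,fx=10,fy=10,interpolation=cv2.INTER_CUBIC))
E
```

```text
(no output)
```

View pics/c1.png

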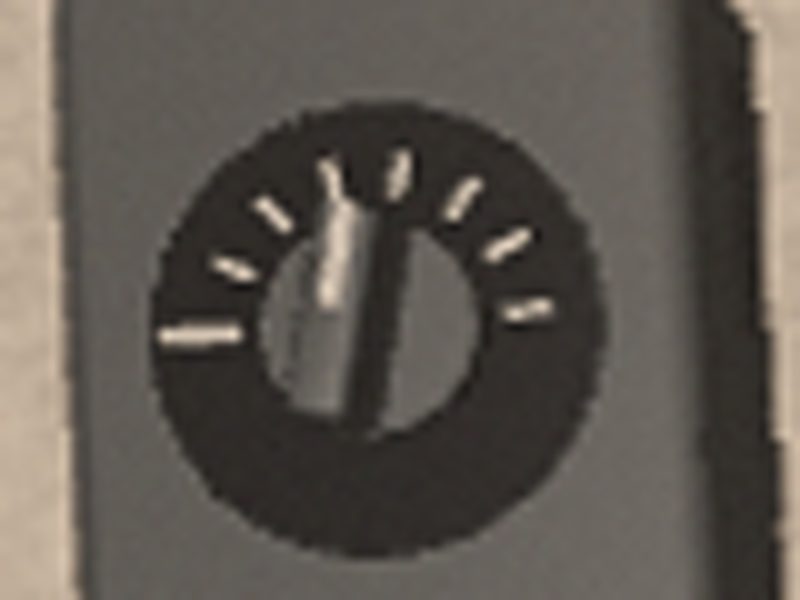

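The bar leans about 8–10° right of image-vertical: its white line runs from (327,305) to (345,205). The direction from the dial centre to mark 4 at (400,175) is 8°, while mark 3 is at −17°. The bar looks shifted left only because of parallax, so the dial is at click 4.

```bash
python3 -c "
from rig import r
print(r.sign_off())"
```

```text
the job is handed in; nothing more can be done
None
```

I turned the larger sharpener's dial three clicks clockwise, from the first to the fourth, let go and handed the job in. The last picture shows the pointer at the fourth mark, and the arm never went near the smaller sharpener; the hand-in call gave no verdict.

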